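Tap the clamping wedge tight on a drawer front

TASK

Take the rubber mallet by its handle and use it to tap the waxed wedge of the clamping board sideways, thick end first, until the jaw holds the drawer front hard against the far rail and the wedge sits tight and stops advancing. Tap gently and stop as soon as it is tight: the painted edge gets crushed if the wedge is forced on, and only the mallet may touch wedge, jaw and drawer front, never the hand. Then lay the mallet back down flat on its cork pad, let go, and leave the other things where they are.

Things in the scene. Friction and masses are not known exactly. Their poses are not given: they have to be found in the camera images.
- board: Fixed plywood clamping board, 310 (its x) x 290 (y) x 12 mm; origin at the centre of its underside, z up, x roughly away from the robot. From its near (-x) to its far edge stand: a beech stop with a sloped face (y -70 to +70 mm, top 52 mm above the counter), wedge, jaw, drawer front, rail. The stop was screwed on by eye: its place is not measured.
- rail: Fixed beech rail along the far edge of the board, 30 x 290 mm, top 48 mm above the counter; its near face is the plane x = 115 mm of the board. Its origin and axes coincide with the board's.
- jaw (a joint): Slide of the beech jaw (30 mm in x, 160 mm in y, top 53 mm above the counter) towards the rail, in m; 0 is fully back, it needs only about 1 N to slide. With the drawer front home against the rail and the jaw against the front it reads about 0.0025.
- front: Loose white shaker drawer front, 130 (x) x 270 (y) x 20 mm, 0.5 kg, lying face up on the board between jaw and rail, with up to 2.5 mm of play at the start; origin at the centre of its underside, x towards the rail. When home its origin is 50 mm from the board's in the board's x.
- wedge: Loose waxed wooden wedge on edge on the board, between sloped stop and jaw: 200 mm long (y), 40 mm high, 12 mm thick at the thin end (-y), 37 mm at the thick end (+y), taper 1:8. Its straight face (its plane x = 0) faces the jaw. Origin on that face, at the underside, mid length. It is driven along the board's -y; it has 25 to 95 mm to go, which only feeling or watching it tells.
- wedge_end (a point): Centre of the wedge's thick end face, to be struck (37 mm wide, 40 mm high, normal +y), 34 mm above the counter. Axes as the wedge's. It slides with 1 N or less at first, 2 to 6 N while pushing jaw and front, then resistance rises steeply in 2 to 3 mm: tight. Blows or pushes of 12 to 25 N leave it tight, and it then holds by itself; above about 35 N the edge suffers. Above 0.05 m/s the stop comes too hard.
- mallet: Loose mallet, 0.32 kg: black rubber block head 48 (x) x 90 (y) x 50 (z) mm, flat-sided wooden handle 24 wide (y), 30 mm high, from the head to 174 mm from the origin along -x, axis 25 mm above the underside. The head stands flat on the cork pad, the handle in the air, roughly towards the robot. Origin at the centre of the head's underside; the striking faces are its +y and -y ends.
- mallet_grip (a point): Point on the axis of the mallet's handle, 48 mm from the origin along -x (24 mm behind the head) and 25 mm above the underside: a good place to grip, firmly (40 N or more), across the 24 mm width, since a blow on the face twists the handle in the grip. Axes as the mallet's.
- mallet_face (a point): Centre of the mallet's -y striking face, 45 mm from the origin. Axes as the mallet's.
- pad: Fixed cork pad, 150 x 150 x 3 mm, on the counter; origin at the centre of its underside. The mallet's head starts and must end on it.
- screw_jar: Bystander: glass screw jar with steel lid, diameter 56, height 70 mm; origin at the centre of its underside.
- tape: Bystander: grey tape measure, 62 x 34 x 60 mm; origin at the centre of its underside.
- pull_a: Bystander: brass bar pull lying on its side, 160 mm long, 12 mm high; origin at the feet.
- pull_b: Bystander: a second brass bar pull, like the first.
- spare_wedge: Bystander: smaller spare wedge, 120 mm long, 28 mm high; origin on its underside near its middle.
- pencil: Bystander: carpenter's pencil, 150 mm long, 8 mm thick; origin at the middle of its underside.
- mug: Bystander: white mug, diameter 80, height 95 mm; origin at the centre of its underside.
- drill: Bystander: cordless drill standing on its battery, 195 mm tall; origin at the centre of its underside.
Mind the look-alikes: they are no part of the job. There is more than one size of the pad; the one meant has the size given above.

How it is judged (in metres and radians):
On the way, in this order (a step that is already met when the one before it is completed fails the run):
1. the mallet is lifted off its pad in the gripper (height (world z) of mallet above 0.012 m and contact force between the fingers and mallet above 2 N), for 0.2 s.
2. the wedge grips the drawer front while the mallet is still in the hand (contact force between the fingers and mallet above 2 N and contact force between wedge and jaw above 5 N and contact force between front and rail above 5 N), for 0.2 s.
At the end, for the whole second after the job is handed in: The wedge sits tight: wedge on jaw and drawer front on rail each press with more than 5 N with nothing pushing (so the front is home against the rail), the wedge upright and still. The mallet lies flat (within 0.1 rad) and still on its cork pad, head within 60 mm of the pad's centre, released (contact force between wedge and jaw above 5 N and contact force between front and rail above 5 N and linear speed of wedge below 0.01 m/s and horizontal distance between mallet and pad below 0.06 m and height (world z) of mallet between -0.003 and 0.01 m and angle between each of mallet, wedge's own z axis and vertical below 0.1 rad and linear speed of mallet below 0.02 m/s); the robot touches nothing.
It fails at once if the drawer front is squeezed with more than 100 N (contact force between front and rail above 100 N or contact force between jaw and front above 100 N).
It fails at once if the mallet hits the wedge with more than 40 N (contact force between mallet and wedge above 40 N).
It fails at once if the wedge, jaw or drawer front is pushed by the robot itself (contact force between any of the arm, the fingers and wedge above 1 N or contact force between any of the arm, the fingers and front above 1 N or contact force between any of the arm, the fingers and jaw above 1 N).
It fails at once if a bystander is moved by more than 3 cm (distance of any of screw_jar, tape, pull_a, pull_b, spare_wedge, pencil, mug, drill from where it was at the start of the episode above 0.03 m).
It also fails if it takes over 54 s, if anything falls off the work surface, if the arm or the gripper's body presses on something with over 40 N, if the wrist force passes 120 N, or if a joint passes its speed limit or range.

ROBOT

A 6-joint arm with a two-finger parallel gripper is mounted at the origin on the work surface. World frame = base frame: x ahead of the robot, y to its left, z up, the work surface at z = 0. Lengths are in m, angles in degrees, forces in N, time in s.
With the tool pointing down it reaches from about 0.35 to 0.95 m from the base axis. Payload 17.4 kg.
Tool frame: the origin (TCP) lies midway between the tips of the shut fingers; the grasp point (between the pads) lies 19 mm behind it; z points along the fingers, y is the line along which they close (so a half turn about z gives the same grasp; the last joint's range is limited). The gripper opens to 93 mm and grips with 3 to 60 N. Pads are 15 mm wide; open, the fingers measure 128 mm over their backs; the gripper's body (75 mm by 188 mm) begins 65 mm behind the grasp point.
Start: joints at [-65.478, 6.646, 82.598, -0, 90.757, -2.166], TCP at [0.303, -0.603, 0.219] pointing down, gripper open.
Joint ranges: [-162.19, 162.19], [-47.58, 125.68], [4.15, 143.07], [-65.23, 245.23], [0.69, 171.88], [-170.13, 170.13]. Speed limits (degrees/s): [108.29, 108.29, 127.2, 180, 180, 180].

INTERFACE

Orientations are given as a 3x3 rotation matrix whose columns are the frame's x, y, z axes.
In Python, from workcell import * gives the robot as it stands.
- The arm moves only by the tool jog_arm, never from a script. Its argument "rows" is a list of rows, each an object with "offset": the shift along the world's x, y, z in mm, a list of three; "twist": the turn, a rotation vector about the world's x, y, z in degrees, a list of three; "jaw": the opening, from -1 (shut) to 1 (fully open). In form: [{"offset": [dx, dy, dz], "twist": [wx, wy, wz], "jaw": jaw}, ...]. A call has exactly 8 rows; each row is the pose to reach, as a shift and turn from the pose commanded when the call began; what a row does not reach only later rows make up. A row lasts 1/8 s, in which the tool goes at most 62.5 mm and 10.7 degrees, less where a joint would pass 70% of its speed; a pose out of reach is approached as far as the arm can. A call with a gripper value outside its range is refused whole. The fingers move at their own pace and stop on an object; the grip force is fixed at half the most. Time passes only in rows, so rows that repeat a pose let the fingers close, or fill a call up. It gives the time, the measured TCP pose, the force, the opening and the grip force at its end, in the units of the state.
- state(): the state, without advancing time (a new reading comes with each control period).
- get_image(name): name is "scene" or "top" or "wrist"; returns the picture (384x512x3 uint8, blue, green, red); there is no depth.
- camera_params(name): a dict with "intrinsics" (3x3 intrinsics, pixels), "rvec" (rotation vector, rad) and "tvec" (3), from world to camera coordinates, as OpenCV has them; the wrist camera has in their place "T_tool_cam" (4x4, takes a point from camera to tool coordinates, whose origin is the TCP and whose axes are the flange's). Camera axes: x right, y down, z forward; pixel columns grow to the right and rows downward; lengths in m; the calibration is good to about 2 mm. A picture is of the moment at which its call begins: read the wrist's pose just before it. camera_params takes no time and is no camera call.
- finish_job(): hands the job in; it is judged then, once.
The state is a dict: "time_s": time; "joints": joint angles; "joint_velocities": joint speeds; "tau": joint torques, N m; "tool_pos": TCP position; "ee_rot": TCP orientation; "force": force on the tool from outside, world axes, zero at the start; "ft_torque": the same for the moment, N m; "gripper_width": opening from 0.0 (shut) to 1.0 (fully open); "grip_force": force on a finger pad.
Only numpy, scipy, OpenCV 4.12 (cv2) and the standard library are available. Lean on these libraries where they do the work, as an engineer would, in place of code of your own. Each camera call takes 0.05 s, during which the arm holds its last target. There are 200 camera calls.

## Working session

There is one attempt and no reset: what is moved stays moved. The work goes in short steps, Python scripts to look and compute and a tool call to move; the robot and the scene stay as the last step left them, time stands still between calls to the robot, and variables do not carry over. Pictures are saved under pics/ and viewed, at most 10 in all, crops included, and the job is handed in when it is done.

Besides the shell and the picture viewer there is one more tool, called after ">>>" as name(argument=value, ...) on one line, values as JSON. jog_arm: Moves the arm, as the interface text tells. Its arguments: {"type":"object","properties":{"rows":{"type":"array","items":{"type":"object","properties":{"offset":{"type":"array","items":{"type":"number"}},"twist":{"type":"array","items":{"type":"number"}},"jaw":{"type":"number"}}}}},"required":["rows"]}

```bash
mkdir -p pics; cat > h.py <<'E'
from workcell import *
import numpy as np, cv2
def cam(name):
    p=camera_params(name); K=np.array(p["intrinsics"],float)
    if name=="wrist":
        s=state(); T=np.eye(4); T[:3,:3]=np.array(s["ee_rot"]).reshape(3,3); T[:3,3]=s["tool_pos"]
        W=T@np.array(p["T_tool_cam"]); return K,W[:3,:3],W[:3,3]
    R=cv2.Rodrigues(np.array(p["rvec"],float))[0]; t=np.array(p["tvec"],float).ravel()
    return K,R.T,-R.T@t
def ray(c,uv,z):
    K,R,o=c; d=R@np.linalg.inv(K)@np.array([uv[0],uv[1],1.]); return o+d*(z-o[2])/d[2]
E
python3 - <<'E'
from h import *
print(state())
for n in("scene","top"):
    im=get_image(n); np.save(n+".npy",im); cv2.imwrite(f"pics/{n}0.png",cv2.resize(im,(800,600),interpolation=cv2.INTER_CUBIC)); print(n,cam(n))
E
```

```text
{'time_s': 0.0, 'joints': array([-6.54772065e+01,  6.67270207e+00,  8.26367291e+01, -2.73827545e-05,
        9.07542269e+01, -2.16528971e+00]), 'joint_velocities': array([-0.00870083, -0.02657321,  0.03668104, -0.00502985,  0.01225627,
       -0.00548644]), 'tau': array([ 7.64954399e-03, -7.21249008e+01, -6.22600222e+01,  7.83900521e-02,
        2.38796195e-02, -1.75493124e-04]), 'tool_pos': array([ 0.30307808, -0.60290638,  0.21791126]), 'ee_rot': array([[ 8.93464834e-01,  4.49132917e-01, -4.61578983e-04],
       [ 4.49133152e-01, -8.93464264e-01,  1.01062443e-03],
       [ 4.15003741e-05, -1.11026782e-03, -9.99999383e-01]]), 'force': array([ 0.48485716,  0.9990569 , -0.31865716]), 'ft_torque': array([ 0.02676309, -0.04010524, -0.03430402]), 'grip_force': 0.0, 'gripper_width': 1.000893966158488}
scene (array([[365.58968632,   0.        , 257.71207935],
       [  0.        , 365.58968632, 190.41664658],
       [  0.        ,   0.        ,   1.        ]]), array([[-0.02729633,  0.77497272, -0.63140494],
       [ 0.99962157,  0.02331645, -0.01459664],
       [ 0.00341012, -0.63156443, -0.7753159 ]]), array([ 1.11972211, -0.03631754,  0.83323473]))
top (array([[494.42860089,   0.        , 260.98673781],
       [  0.        , 494.42860089, 191.70700272],
       [  0.        ,   0.        ,   1.        ]]), array([[ 2.55904620e-02, -9.83557375e-01,  1.78773651e-01],
       [-9.99657660e-01, -2.61523207e-02, -7.86506096e-04],
       [ 5.44891971e-03, -1.78692322e-01, -9.83889914e-01]]), array([ 0.24684974, -0.02773852,  1.43256311]))
```

View pics/top0.png

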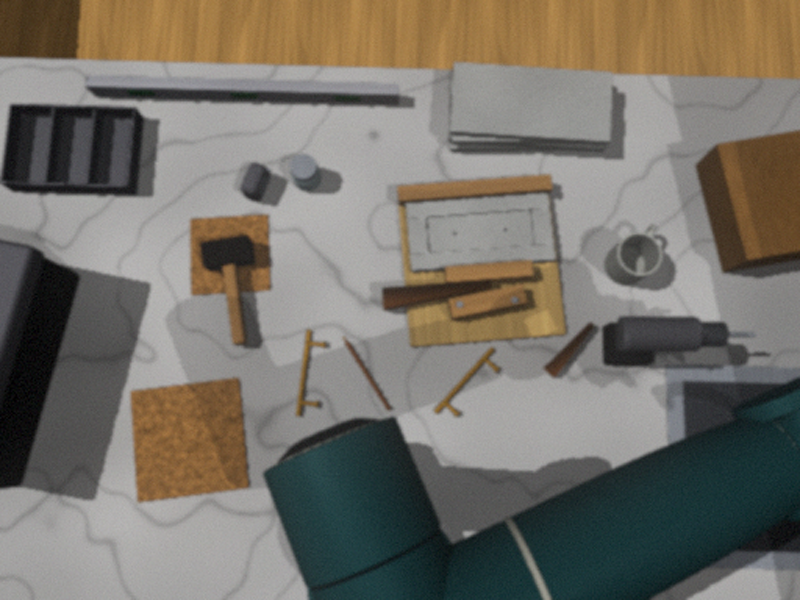

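View pics/scene0.png

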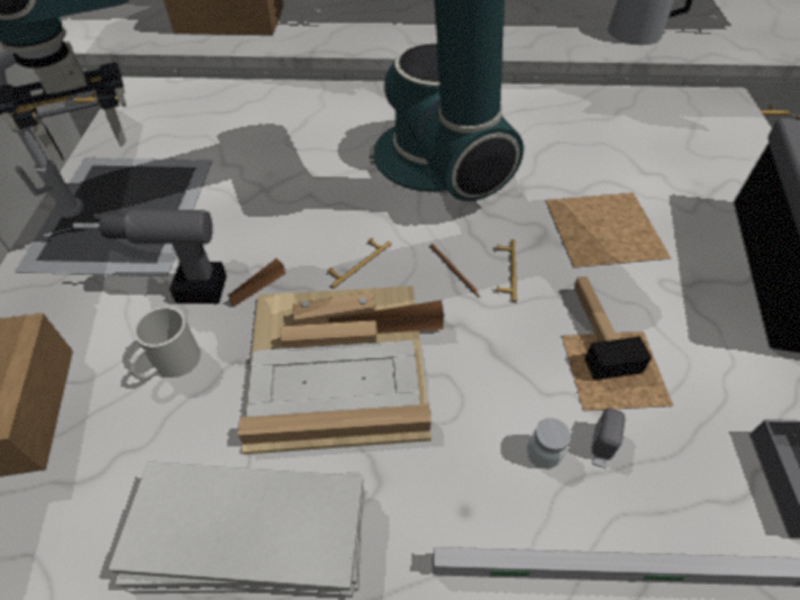

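The top picture (800x600) shows the mallet head at about (228,252), with the handle running to (240,343). The small pad is at x 190–270, y 215–295; the larger pad at (190,438) is a look-alike. The wedge's thick end is at about (384,297), and the board spans (400,190) to (565,345). The scene view agrees.

```bash
python3 - <<'E'
from h import *
im=np.load("top.npy"); c=cam("top"); s=0.64
def comp(mask,box,close=0):
    m=np.zeros(mask.shape,np.uint8); x0,y0,x1,y1=[int(v*s) for v in box]; m[y0:y1,x0:x1]=mask[y0:y1,x0:x1]*255
    n,l,st,ce=cv2.connectedComponentsWithStats(m); i=1+np.argmax(st[1:,4]); return (l==i)
hsv=cv2.cvtColor(im,cv2.COLOR_BGR2HSV); H,S,V=[hsv[...,i].astype(int) for i in range(3)]
def rect(m,z):
    pts=np.argwhere(m)[:,::-1].astype(float); w=np.array([ray(c,p,z)[:2] for p in pts])*1000
    r=cv2.minAreaRect(w.astype(np.float32)); return w.mean(0).round(1),r
print("head",rect(comp(V<60,(195,225,262,285)),.048))
h=comp((S>90)&(V>60),(222,268,246,346)); print("handle n",h.sum(),rect(h,.043))
print("pad",rect(comp((S>80)&(V>60),(180,205,280,300)),.003))
w=comp((S>90)&(V<95)&(H<25),(376,270,500,312)); print("wedge",w.sum(),rect(w,.052), "corners px",cv2.boxPoints(cv2.minAreaRect(np.argwhere(w)[:,::-1].astype(np.float32))).tolist())
print(hsv[int(297*s),int(400*s)],hsv[int(300*s),int(237*s)])
for nm,p,z in [("railTL",(398,187),.048),("railTR",(551,177),.048),("boardBL",(413,346),.012),("boardBR",(566,333),.012),("wedgeTL",(384,290),.052),("wedgeBL",(386,309),.052)]:
    print(nm,(ray(c,np.array(p)*s,z)*1000).round(0))
E
```

```text
head (array([577.8, 304.4]), ((576.3883056640625, 304.11749267578125), (58.558895111083984, 95.37216186523438), 11.297218322753906))
handle n 490 (array([492.9, 288.2]), ((481.9712219238281, 290.1150207519531), (140.32704162597656, 40.16889190673828), 3.6369729042053223))
pad (array([582.7, 310.9]), ((579.0501708984375, 311.2598571777344), (160.89210510253906, 147.4878692626953), 4.866307735443115))
wedge 695 (array([511.8, -80.1]), ((514.64501953125, -89.67337036132812), (39.860511779785156, 212.85345458984375), 11.113965034484863)) corners px [[244.45944213867188, 185.7567596435547], [318.0810852050781, 173.4864959716797], [320.3513488769531, 187.1081085205078], [246.72970581054688, 199.3783721923828]]
[ 10 105  73] [ 16 123 112]
railTL [712.  -5.  48.]
railTR [ 739. -292.   48.]
boardBL [418. -41.  12.]
boardBR [ 450. -324.   12.]
wedgeTL [514.  15.  52.]
wedgeBL [479.  10.  52.]
```

>>> jog_arm(rows=[{"offset": [0, 0, 60], "twist": [0, 0, 0], "jaw": 1}, {"offset": [20, 60, 110], "twist": [0, 0, 0], "jaw": 1}, {"offset": [40, 120, 110], "twist": [0, 0, 0], "jaw": 1}, {"offset": [60, 180, 110], "twist": [0, 0, 0], "jaw": 1}, {"offset": [80, 240, 110], "twist": [0, 0, 0], "jaw": 1}, {"offset": [100, 300, 110], "twist": [0, 0, 0], "jaw": 1}, {"offset": [120, 360, 110], "twist": [0, 0, 0], "jaw": 1}, {"offset": [130, 420, 110], "twist": [0, 0, 0], "jaw": 1}])

```text
time_s: 1.1
tool_pos: [0.43, -0.1976, 0.3283]
ee_rot: [[0.894, 0.449, -0.0], [0.449, -0.894, 0.0], [-0.0, -0.0, -1.0]]
force: [1.4, 0.7, 0.2]
gripper_width: 1.001
grip_force: 0.0
```

>>> jog_arm(rows=[{"offset": [13, 60, 0], "twist": [0, 0, -2], "jaw": 1}, {"offset": [26, 120, 0], "twist": [0, 0, -4], "jaw": 1}, {"offset": [38, 180, 0], "twist": [0, 0, -6], "jaw": 1}, {"offset": [51, 240, 0], "twist": [0, 0, -8], "jaw": 1}, {"offset": [64, 300, 0], "twist": [0, 0, -10], "jaw": 1}, {"offset": [77, 360, 0], "twist": [0, 0, -12], "jaw": 1}, {"offset": [90, 420, -30], "twist": [0, 0, -14], "jaw": 1}, {"offset": [101, 479, -60], "twist": [0, 0, -15.7], "jaw": 1}])

```text
time_s: 2.1
tool_pos: [0.5291, 0.2723, 0.2724]
ee_rot: [[0.982, 0.19, 0.0], [0.19, -0.982, -0.0], [0.0, 0.0, -1.0]]
force: [0.2, -0.5, 0.5]
gripper_width: 1.001
grip_force: 0.0
```

>>> jog_arm(rows=[{"offset": [0, 0, -30], "twist": [0, 0, 0], "jaw": 1}, {"offset": [0, 0, -60], "twist": [0, 0, 0], "jaw": 1}, {"offset": [0, 0, -80], "twist": [0, 0, 0], "jaw": 1}, {"offset": [0, 0, -80], "twist": [0, 0, 0], "jaw": 1}, {"offset": [0, 0, -80], "twist": [0, 0, 0], "jaw": 1}, {"offset": [0, 0, -80], "twist": [0, 0, 0], "jaw": 1}, {"offset": [0, 0, -80], "twist": [0, 0, 0], "jaw": 1}, {"offset": [0, 0, -80], "twist": [0, 0, 0], "jaw": 1}])

```text
time_s: 3.1
tool_pos: [0.5292, 0.2703, 0.1936]
ee_rot: [[0.982, 0.191, 0.0], [0.191, -0.982, 0.0], [0.0, -0.0, -1.0]]
force: [0.3, 0.7, -0.1]
gripper_width: 1.001
grip_force: 0.0
```

```bash
python3 - <<'E'
from h import *
c=cam("wrist"); im=get_image("wrist"); np.save("w1.npy",im); np.savez("w1c.npz",K=c[0],R=c[1],o=c[2]); cv2.imwrite("pics/w1.png",cv2.resize(im,(800,600)))
print(c, state()["tool_pos"])
E
```

```text
(array([[298.21369667,   0.        , 255.22367534],
       [  0.        , 298.21369667, 189.29135686],
       [  0.        ,   0.        ,   1.        ]]), array([[ 0.19153927, -0.93555911, -0.29671848],
       [-0.98148435, -0.18224235, -0.05895927],
       [ 0.00108521,  0.30251756, -0.95314319]]), array([0.61259207, 0.2871488 , 0.35970605])) [0.52910983 0.27031357 0.19349115]
```

View pics/w1.png

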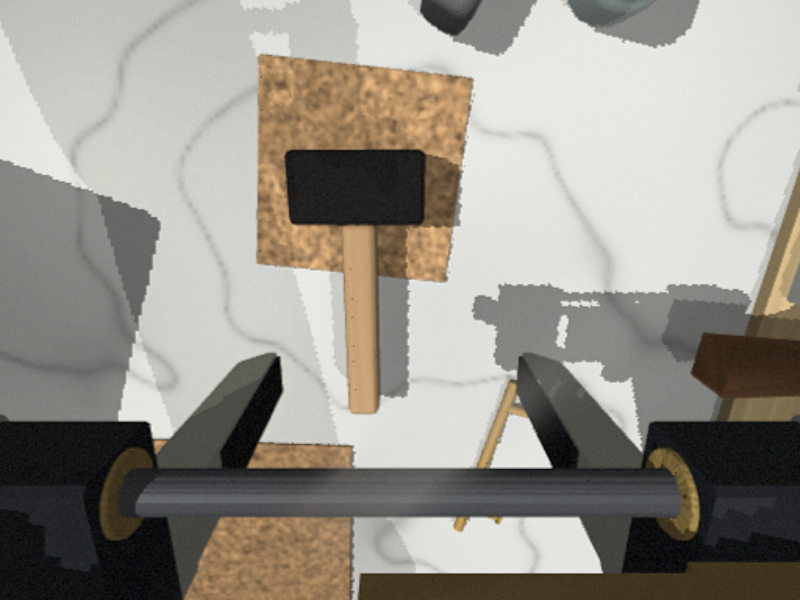

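The wrist view shows the mallet head top at about (288–424, 150–224) and the handle running from (361,226) to (364,412). The pad corners are (260,55), (472,78), (446,282) and (257,263).

```bash
python3 - <<'E'
from h import *
d=np.load("w1c.npz"); c=(d["K"],d["R"],d["o"]); im=np.load("w1.npy"); s=.64
P=lambda p,z: ray(c,np.array(p)*s,z)*1000
for n,z,ps in [("head",.053,[(288,150),(424,150),(424,224),(290,224)]),("pad",.003,[(260,55),(472,78),(446,282),(257,263)])]:
    q=np.array([P(p,z) for p in ps]); print(n,q.round(0)[:,:2].tolist(),q.mean(0).round(1))
a=P((360.5,226),.043);b=P((364,411),.043);v=a-b;print("handle",a,b,np.degrees(np.arctan2(v[1],v[0])),np.linalg.norm(v))
# wedge thick end, top edge corners
print("wedge top",P((702,334),.052),P((722,398),.012))
E
```

```text
head [[598.0, 355.0], [614.0, 271.0], [569.0, 261.0], [552.0, 348.0]] [583.4 308.8  53. ]
pad [[654.0, 392.0], [668.0, 245.0], [520.0, 230.0], [507.0, 380.0]] [587.3 312.    3. ]
handle [557.91900514 302.68219956  43.        ] [417.03896139 276.0607766   43.        ] 10.700731300370139 143.37324327435425
wedge top [530.0469986   50.76942162  52.        ] [467.73555351 -18.85453415  12.        ]
```

>>> jog_arm(rows=[{"offset": [5, 10, -30], "twist": [0, 0, 0], "jaw": 1}, {"offset": [14, 30, -60], "twist": [0, 0, 0], "jaw": 1}, {"offset": [14, 30, -90], "twist": [0, 0, 0], "jaw": 1}, {"offset": [14, 30, -110], "twist": [0, 0, 0], "jaw": 1}, {"offset": [14, 30, -120], "twist": [0, 0, 0], "jaw": 1}, {"offset": [14, 30, -120], "twist": [0, 0, 0], "jaw": 1}, {"offset": [14, 30, -120], "twist": [0, 0, 0], "jaw": 1}, {"offset": [14, 30, -120], "twist": [0, 0, 0], "jaw": 1}])

```text
time_s: 4.15
tool_pos: [0.5434, 0.3004, 0.0743]
ee_rot: [[0.982, 0.191, 0.001], [0.191, -0.982, 0.001], [0.001, -0.0, -1.0]]
force: [-0.4, -0.5, -0.2]
gripper_width: 0.998
grip_force: 0.0
```

>>> jog_arm(rows=[{"offset": [0, 0, -20], "twist": [0, 0, 0], "jaw": 1}, {"offset": [0, 0, -40], "twist": [0, 0, 0], "jaw": 1}, {"offset": [0, 0, -55], "twist": [0, 0, 0], "jaw": 1}, {"offset": [0, 0, -64], "twist": [0, 0, 0], "jaw": 1}, {"offset": [0, 0, -64], "twist": [0, 0, 0], "jaw": 0.3}, {"offset": [0, 0, -64], "twist": [0, 0, 0], "jaw": -0.2}, {"offset": [0, 0, -64], "twist": [0, 0, 0], "jaw": -1}, {"offset": [0, 0, -64], "twist": [0, 0, 0], "jaw": -1}])

```text
time_s: 5.15
tool_pos: [0.5433, 0.3004, 0.0097]
ee_rot: [[0.982, 0.191, 0.001], [0.191, -0.982, 0.0], [0.001, -0.0, -1.0]]
force: [0.9, -0.3, -0.4]
gripper_width: 0.62
grip_force: 0.0
```

>>> jog_arm(rows=[{"offset": [0, 0, 0], "twist": [0, 0, 0], "jaw": -1}, {"offset": [0, 0, 0], "twist": [0, 0, 0], "jaw": -1}, {"offset": [0, 0, 0], "twist": [0, 0, 0], "jaw": -1}, {"offset": [0, 0, 0], "twist": [0, 0, 0], "jaw": -1}, {"offset": [0, 0, 0], "twist": [0, 0, 0], "jaw": -1}, {"offset": [0, 0, 0], "twist": [0, 0, 0], "jaw": -1}, {"offset": [0, 0, 0], "twist": [0, 0, 0], "jaw": -1}, {"offset": [0, 0, 0], "twist": [0, 0, 0], "jaw": -1}])

```text
time_s: 6.15
tool_pos: [0.543, 0.3003, 0.0093]
ee_rot: [[0.982, 0.191, -0.0], [0.191, -0.982, 0.0], [-0.0, -0.0, -1.0]]
force: [-0.8, 0.3, 0.8]
gripper_width: 0.251
grip_force: 29.8
```

>>> jog_arm(rows=[{"offset": [0, 0, 10], "twist": [0, 0, 0], "jaw": -1}, {"offset": [0, 0, 30], "twist": [0, 0, 0], "jaw": -1}, {"offset": [0, 0, 60], "twist": [0, 0, 0], "jaw": -1}, {"offset": [-20, -35, 80], "twist": [0, 0, -1], "jaw": -1}, {"offset": [-40, -75, 80], "twist": [0, 0, -2], "jaw": -1}, {"offset": [-60, -115, 80], "twist": [0, 0, -3], "jaw": -1}, {"offset": [-80, -155, 80], "twist": [0, 0, -4], "jaw": -1}, {"offset": [-99, -180, 80], "twist": [0, 0, -5], "jaw": -1}])

```text
time_s: 7.15
tool_pos: [0.4435, 0.1189, 0.0907]
ee_rot: [[0.995, 0.103, 0.001], [0.103, -0.995, 0.0], [0.001, 0.0, -1.0]]
force: [0.4, 0.3, -2.7]
gripper_width: 0.257
grip_force: 29.9
```

>>> jog_arm(rows=[{"offset": [0, 0, 0], "twist": [0, 0, 0], "jaw": -1}, {"offset": [0, 0, -10], "twist": [0, 0, 0], "jaw": -1}, {"offset": [0, 0, -20], "twist": [0, 0, 0], "jaw": -1}, {"offset": [0, 0, -20], "twist": [0, 0, 0], "jaw": -1}, {"offset": [0, 0, -20], "twist": [0, 0, 0], "jaw": -1}, {"offset": [0, 0, -20], "twist": [0, 0, 0], "jaw": -1}, {"offset": [0, 0, -20], "twist": [0, 0, 0], "jaw": -1}, {"offset": [0, 0, -20], "twist": [0, 0, 0], "jaw": -1}])

```text
time_s: 8.15
tool_pos: [0.4441, 0.1203, 0.0694]
ee_rot: [[0.995, 0.104, 0.0], [0.104, -0.995, 0.0], [0.0, -0.0, -1.0]]
force: [0.2, -0.1, -3.5]
gripper_width: 0.259
grip_force: 29.9
```

```bash
python3 - <<'E'
from h import *
c=cam("wrist"); im=get_image("wrist"); np.save("w2.npy",im); np.savez("w2c.npz",K=c[0],R=c[1],o=c[2]); cv2.imwrite("pics/w2.png",cv2.resize(im,(800,600)))
s=state();print(s["tool_pos"],s["ee_rot"][:,0],s["force"],s["grip_force"])
E
```

```text
[0.44411511 0.12032817 0.06939876] [9.94542144e-01 1.04335458e-01 1.88956949e-04] [ 0.28806795  0.27387516 -3.36526639] 29.8883655667305
```

View pics/w2.png

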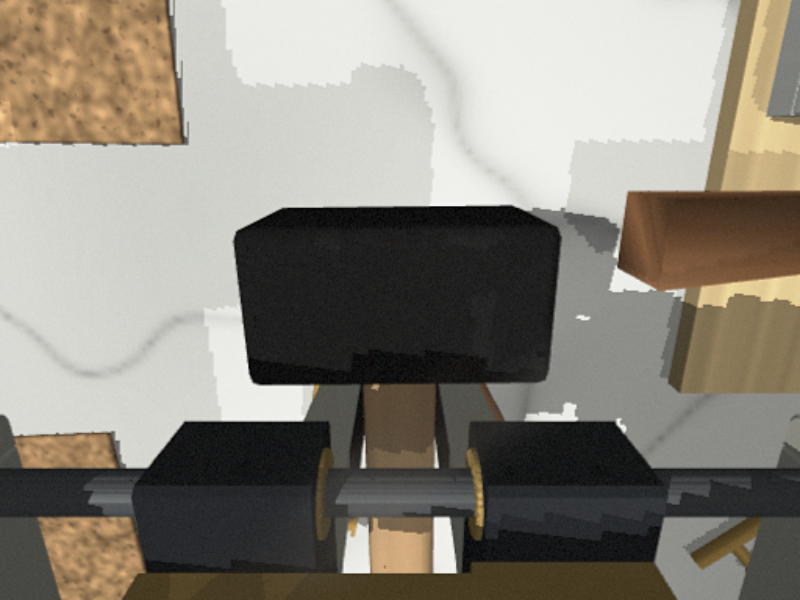

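The wrist view shows the mallet level in the hand and the wedge's thick end at pixels (618–660, 192–290).

```bash
python3 - <<'E'
from h import *
d=np.load("w2c.npz"); c=(d["K"],d["R"],d["o"]); s=.64; im=np.load("w2.npy")
P=lambda p,z: (ray(c,np.array(p)*s,z)*1000).round(1)
print("near top/bot",P((660,290),.052),P((618,268),.012)," far as bot/top",P((627,192),.012),P((627,192),.052))
print("head top z.117",[P(p,.1124).tolist() for p in [(235,235),(558,232),(548,380),(252,382)]])
print("board left edge z.012",P((740,0),.012),P((670,388),.012))
cv2.imwrite("pics/w2c.png",cv2.resize(im[110:200,370:512],None,fx=5,fy=5,interpolation=cv2.INTER_CUBIC))
E
```

```text
near top/bot [484.5  16.8  52. ] [483.8  15.9  12. ]  far as bot/top [520.3  20.8  12. ] [521.8  40.3  52. ]
head top z.117 [[502.1, 170.7, 112.4], [512.0, 85.4, 112.4], [468.6, 79.2, 112.4], [458.8, 165.8, 112.4]]
board left edge z.012 [602.5  -6.4  12. ] [421.7 -28.3  12. ]
```

View pics/w2c.png

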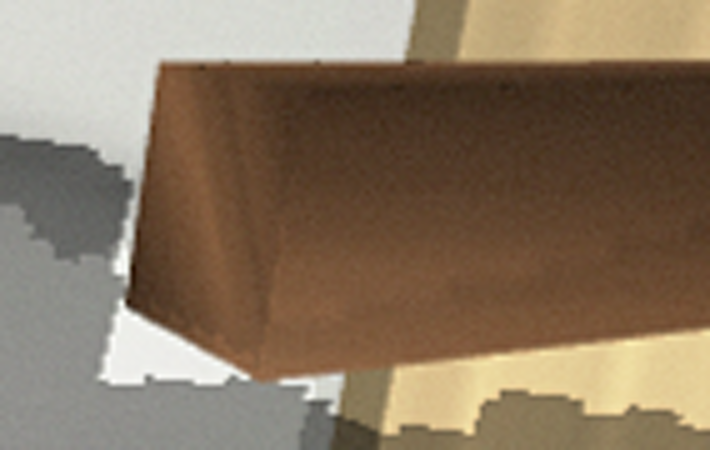

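The crop confirms the end face: near edge at about (484,16) mm, far edge at about (520,21) mm, yaw about 7°. So the end centre is at (502,18.5), and the mallet is aligned with it.

>>> jog_arm(rows=[{"offset": [4, -10, -10], "twist": [0, 0, 0.1], "jaw": -1}, {"offset": [8, -25, -25], "twist": [0, 0, 0.2], "jaw": -1}, {"offset": [12, -42, -38], "twist": [0, 0, 0.3], "jaw": -1}, {"offset": [12, -42, -45], "twist": [0, 0, 0.4], "jaw": -1}, {"offset": [12, -42, -45], "twist": [0, 0, 0.5], "jaw": -1}, {"offset": [12, -42, -45], "twist": [0, 0, 0.5], "jaw": -1}, {"offset": [12, -42, -45], "twist": [0, 0, 0.5], "jaw": -1}, {"offset": [12, -42, -45], "twist": [0, 0, 0.5], "jaw": -1}])

```text
time_s: 9.2
tool_pos: [0.4562, 0.0785, 0.0246]
ee_rot: [[0.994, 0.113, 0.001], [0.113, -0.994, 0.0], [0.001, -0.0, -1.0]]
force: [1.1, 0.9, -3.8]
gripper_width: 0.255
grip_force: 29.9
```

>>> jog_arm(rows=[{"offset": [0.4, -3, 0], "twist": [0, 0, 0], "jaw": -1}, {"offset": [0.7, -6, 0], "twist": [0, 0, 0], "jaw": -1}, {"offset": [1.1, -9, 0], "twist": [0, 0, 0], "jaw": -1}, {"offset": [1.4, -12, 0], "twist": [0, 0, 0], "jaw": -1}, {"offset": [1.8, -15, 0], "twist": [0, 0, 0], "jaw": -1}, {"offset": [2.1, -18, 0], "twist": [0, 0, 0], "jaw": -1}, {"offset": [2.5, -21, 0], "twist": [0, 0, 0], "jaw": -1}, {"offset": [2.8, -24, 0], "twist": [0, 0, 0], "jaw": -1}])

```text
time_s: 10.2
tool_pos: [0.4589, 0.0541, 0.0243]
ee_rot: [[0.994, 0.113, 0.0], [0.113, -0.994, 0.0], [0.0, -0.0, -1.0]]
force: [-0.1, 0.3, -3.2]
gripper_width: 0.26
grip_force: 29.9
```

>>> jog_arm(rows=[{"offset": [0.2, -2, 0], "twist": [0, 0, 0], "jaw": -1}, {"offset": [0.5, -4, 0], "twist": [0, 0, 0], "jaw": -1}, {"offset": [0.7, -6, 0], "twist": [0, 0, 0], "jaw": -1}, {"offset": [0.9, -8, 0], "twist": [0, 0, 0], "jaw": -1}, {"offset": [1.2, -10, 0], "twist": [0, 0, 0], "jaw": -1}, {"offset": [1.4, -12, 0], "twist": [0, 0, 0], "jaw": -1}, {"offset": [1.6, -14, 0], "twist": [0, 0, 0], "jaw": -1}, {"offset": [1.9, -16, 0], "twist": [0, 0, 0], "jaw": -1}])

```text
time_s: 11.2
tool_pos: [0.4608, 0.0382, 0.0243]
ee_rot: [[0.994, 0.113, 0.0], [0.113, -0.994, -0.0], [0.0, 0.0, -1.0]]
force: [0.5, 1.3, -3.6]
gripper_width: 0.259
grip_force: 29.9
```

```bash
python3 - <<'E'
from h import *
s=state(); print(s["force"],s["ft_torque"])
c=cam("wrist"); im=get_image("wrist"); cv2.imwrite("pics/w3.png",cv2.resize(im,(800,600)))
E
```

```text
[ 0.45031101  1.27020984 -3.63954679] [0.07040317 0.16572796 0.02721014]
```

View pics/w3.png

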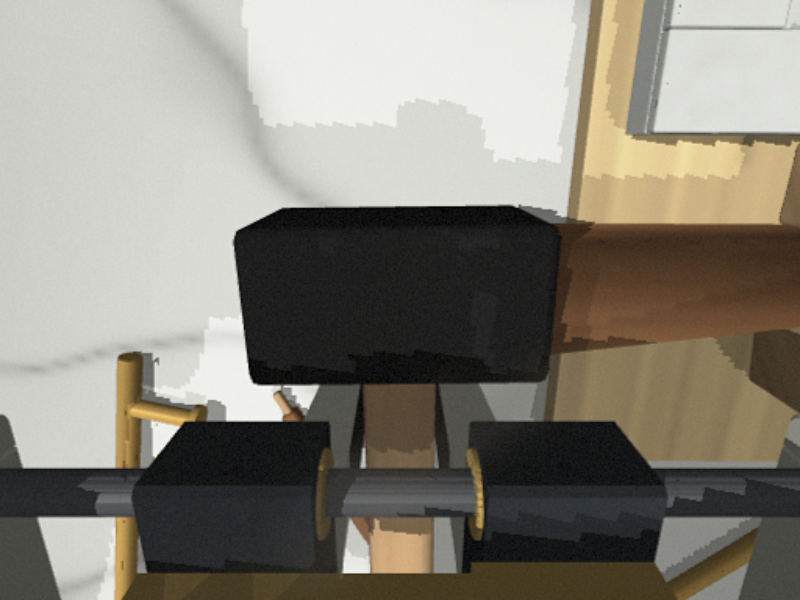

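The view shows the mallet face flush against the wedge end at about column 555, pushing it straight.

>>> jog_arm(rows=[{"offset": [0.1, -1.2, 0], "twist": [0, 0, 0], "jaw": -1}, {"offset": [0.3, -2.4, 0], "twist": [0, 0, 0], "jaw": -1}, {"offset": [0.4, -3.6, 0], "twist": [0, 0, 0], "jaw": -1}, {"offset": [0.6, -4.8, 0], "twist": [0, 0, 0], "jaw": -1}, {"offset": [0.7, -6, 0], "twist": [0, 0, 0], "jaw": -1}, {"offset": [0.8, -7.2, 0], "twist": [0, 0, 0], "jaw": -1}, {"offset": [1.0, -8.4, 0], "twist": [0, 0, 0], "jaw": -1}, {"offset": [1.1, -9.6, 0], "twist": [0, 0, 0], "jaw": -1}])

```text
time_s: 12.25
tool_pos: [0.4619, 0.0286, 0.0243]
ee_rot: [[0.994, 0.113, 0.0], [0.113, -0.994, 0.0], [0.0, -0.0, -1.0]]
force: [-1.4, 1.0, -2.3]
gripper_width: 0.252
grip_force: 29.9
```

>>> jog_arm(rows=[{"offset": [0.1, -1.2, 0], "twist": [0, 0, 0], "jaw": -1}, {"offset": [0.3, -2.4, 0], "twist": [0, 0, 0], "jaw": -1}, {"offset": [0.4, -3.6, 0], "twist": [0, 0, 0], "jaw": -1}, {"offset": [0.6, -4.8, 0], "twist": [0, 0, 0], "jaw": -1}, {"offset": [0.7, -6, 0], "twist": [0, 0, 0], "jaw": -1}, {"offset": [0.8, -7.2, 0], "twist": [0, 0, 0], "jaw": -1}, {"offset": [1.0, -8.4, 0], "twist": [0, 0, 0], "jaw": -1}, {"offset": [1.1, -9.6, 0], "twist": [0, 0, 0], "jaw": -1}])

```text
time_s: 13.25
tool_pos: [0.463, 0.019, 0.0243]
ee_rot: [[0.994, 0.113, 0.0], [0.113, -0.994, -0.0], [0.0, 0.0, -1.0]]
force: [-0.0, 1.5, -3.3]
gripper_width: 0.258
grip_force: 29.9
```

>>> jog_arm(rows=[{"offset": [0.1, -1.2, 0], "twist": [0, 0, 0], "jaw": -1}, {"offset": [0.3, -2.4, 0], "twist": [0, 0, 0], "jaw": -1}, {"offset": [0.4, -3.6, 0], "twist": [0, 0, 0], "jaw": -1}, {"offset": [0.6, -4.8, 0], "twist": [0, 0, 0], "jaw": -1}, {"offset": [0.7, -6, 0], "twist": [0, 0, 0], "jaw": -1}, {"offset": [0.8, -7.2, 0], "twist": [0, 0, 0], "jaw": -1}, {"offset": [1.0, -8.4, 0], "twist": [0, 0, 0], "jaw": -1}, {"offset": [1.1, -9.6, 0], "twist": [0, 0, 0], "jaw": -1}])

```text
time_s: 14.25
tool_pos: [0.4641, 0.0094, 0.0243]
ee_rot: [[0.994, 0.113, -0.0], [0.113, -0.994, 0.0], [-0.0, -0.0, -1.0]]
force: [-0.1, 1.1, -2.7]
gripper_width: 0.256
grip_force: 29.9
```

>>> jog_arm(rows=[{"offset": [0.1, -1.2, 0], "twist": [0, 0, 0], "jaw": -1}, {"offset": [0.3, -2.4, 0], "twist": [0, 0, 0], "jaw": -1}, {"offset": [0.4, -3.6, 0], "twist": [0, 0, 0], "jaw": -1}, {"offset": [0.6, -4.8, 0], "twist": [0, 0, 0], "jaw": -1}, {"offset": [0.7, -6, 0], "twist": [0, 0, 0], "jaw": -1}, {"offset": [0.8, -7.2, 0], "twist": [0, 0, 0], "jaw": -1}, {"offset": [1.0, -8.4, 0], "twist": [0, 0, 0], "jaw": -1}, {"offset": [1.1, -9.6, 0], "twist": [0, 0, 0], "jaw": -1}])

```text
time_s: 15.25
tool_pos: [0.4652, -0.0002, 0.0243]
ee_rot: [[0.994, 0.113, -0.0], [0.113, -0.994, 0.0], [-0.0, -0.0, -1.0]]
force: [-0.7, 0.9, -3.2]
gripper_width: 0.258
grip_force: 29.9
```

>>> jog_arm(rows=[{"offset": [0.1, -1, 0], "twist": [0, 0, 0], "jaw": -1}, {"offset": [0.2, -2, 0], "twist": [0, 0, 0], "jaw": -1}, {"offset": [0.3, -3, 0], "twist": [0, 0, 0], "jaw": -1}, {"offset": [0.5, -4, 0], "twist": [0, 0, 0], "jaw": -1}, {"offset": [0.6, -5, 0], "twist": [0, 0, 0], "jaw": -1}, {"offset": [0.7, -6, 0], "twist": [0, 0, 0], "jaw": -1}, {"offset": [0.8, -7, 0], "twist": [0, 0, 0], "jaw": -1}, {"offset": [0.9, -8, 0], "twist": [0, 0, 0], "jaw": -1}])

```text
time_s: 16.25
tool_pos: [0.4661, -0.0082, 0.0243]
ee_rot: [[0.994, 0.113, -0.0], [0.113, -0.994, -0.0], [-0.0, 0.0, -1.0]]
force: [0.1, 0.3, -2.6]
gripper_width: 0.256
grip_force: 29.9
```

>>> jog_arm(rows=[{"offset": [0.1, -1, 0], "twist": [0, 0, 0], "jaw": -1}, {"offset": [0.2, -2, 0], "twist": [0, 0, 0], "jaw": -1}, {"offset": [0.3, -3, 0], "twist": [0, 0, 0], "jaw": -1}, {"offset": [0.5, -4, 0], "twist": [0, 0, 0], "jaw": -1}, {"offset": [0.6, -5, 0], "twist": [0, 0, 0], "jaw": -1}, {"offset": [0.7, -6, 0], "twist": [0, 0, 0], "jaw": -1}, {"offset": [0.8, -7, 0], "twist": [0, 0, 0], "jaw": -1}, {"offset": [0.9, -8, 0], "twist": [0, 0, 0], "jaw": -1}])

```text
time_s: 17.25
tool_pos: [0.467, -0.0162, 0.0243]
ee_rot: [[0.994, 0.113, 0.0], [0.113, -0.994, -0.0], [0.0, 0.0, -1.0]]
force: [0.7, 1.5, -2.7]
gripper_width: 0.258
grip_force: 29.9
```

```bash
python3 - <<'E'
from h import *
im=get_image("wrist"); cv2.imwrite("pics/w4.png",cv2.resize(im,(800,600)))
print([state()["force"][1] for _ in range(1)])
E
```

```text
[np.float64(0.7826125735336285)]
```

View pics/w4.png

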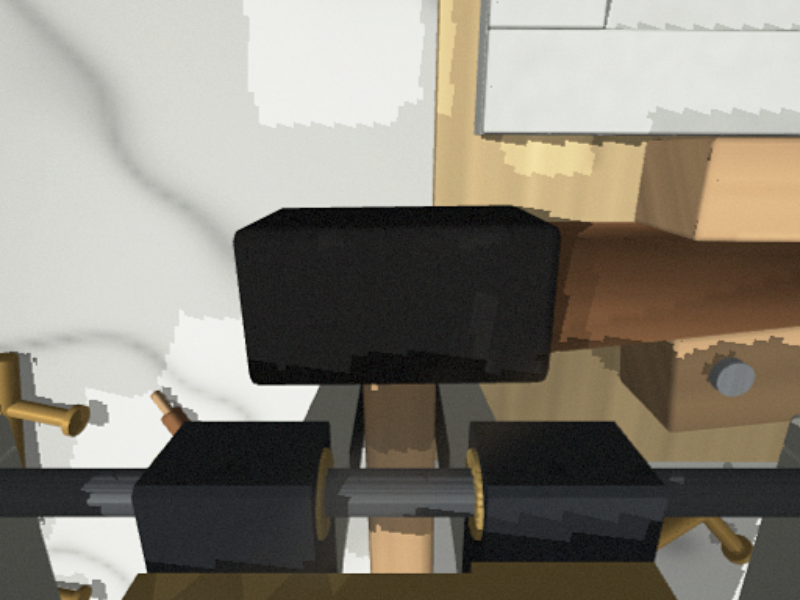

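The wedge is still moving freely and lies along both the jaw and the stop. The mallet face sits squarely on the end at column 555, well clear of the jaw at column 690 and the stop.

>>> jog_arm(rows=[{"offset": [0.1, -0.8, 0], "twist": [0, 0, 0], "jaw": -1}, {"offset": [0.2, -1.6, 0], "twist": [0, 0, 0], "jaw": -1}, {"offset": [0.3, -2.4, 0], "twist": [0, 0, 0], "jaw": -1}, {"offset": [0.4, -3.2, 0], "twist": [0, 0, 0], "jaw": -1}, {"offset": [0.5, -4, 0], "twist": [0, 0, 0], "jaw": -1}, {"offset": [0.6, -4.8, 0], "twist": [0, 0, 0], "jaw": -1}, {"offset": [0.7, -5.6, 0], "twist": [0, 0, 0], "jaw": -1}, {"offset": [0.8, -6.4, 0], "twist": [0, 0, 0], "jaw": -1}])

```text
time_s: 18.3
tool_pos: [0.4678, -0.0225, 0.0243]
ee_rot: [[0.994, 0.113, -0.0], [0.113, -0.994, 0.0], [-0.0, -0.0, -1.0]]
force: [0.5, 1.4, -3.1]
gripper_width: 0.256
grip_force: 29.9
```

>>> jog_arm(rows=[{"offset": [0.1, -0.6, 0], "twist": [0, 0, 0], "jaw": -1}, {"offset": [0.1, -1.2, 0], "twist": [0, 0, 0], "jaw": -1}, {"offset": [0.2, -1.8, 0], "twist": [0, 0, 0], "jaw": -1}, {"offset": [0.3, -2.4, 0], "twist": [0, 0, 0], "jaw": -1}, {"offset": [0.4, -3, 0], "twist": [0, 0, 0], "jaw": -1}, {"offset": [0.4, -3.6, 0], "twist": [0, 0, 0], "jaw": -1}, {"offset": [0.5, -4.2, 0], "twist": [0, 0, 0], "jaw": -1}, {"offset": [0.6, -4.8, 0], "twist": [0, 0, 0], "jaw": -1}])

```text
time_s: 19.3
tool_pos: [0.4684, -0.0272, 0.0243]
ee_rot: [[0.994, 0.113, 0.0], [0.113, -0.994, 0.0], [0.0, -0.0, -1.0]]
force: [0.3, 4.3, -3.4]
gripper_width: 0.258
grip_force: 29.9
```

>>> jog_arm(rows=[{"offset": [0.1, -0.4, 0], "twist": [0, 0, 0], "jaw": -1}, {"offset": [0.1, -0.8, 0], "twist": [0, 0, 0], "jaw": -1}, {"offset": [0.1, -1.2, 0], "twist": [0, 0, 0], "jaw": -1}, {"offset": [0.2, -1.6, 0], "twist": [0, 0, 0], "jaw": -1}, {"offset": [0.2, -2, 0], "twist": [0, 0, 0], "jaw": -1}, {"offset": [0.2, -2, 0], "twist": [0, 0, 0], "jaw": -1}, {"offset": [0.2, -2, 0], "twist": [0, 0, 0], "jaw": -1}, {"offset": [0.2, -2, 0], "twist": [0, 0, 0], "jaw": -1}])

```text
time_s: 20.3
tool_pos: [0.4686, -0.0293, 0.0243]
ee_rot: [[0.994, 0.113, -0.0], [0.113, -0.994, -0.0], [-0.0, 0.0, -1.0]]
force: [0.1, 2.5, -3.1]
gripper_width: 0.257
grip_force: 29.9
```

>>> jog_arm(rows=[{"offset": [0.1, -0.4, 0], "twist": [0, 0, 0], "jaw": -1}, {"offset": [0.1, -0.8, 0], "twist": [0, 0, 0], "jaw": -1}, {"offset": [0.1, -1.2, 0], "twist": [0, 0, 0], "jaw": -1}, {"offset": [0.2, -1.6, 0], "twist": [0, 0, 0], "jaw": -1}, {"offset": [0.2, -2, 0], "twist": [0, 0, 0], "jaw": -1}, {"offset": [0.3, -2.4, 0], "twist": [0, 0, 0], "jaw": -1}, {"offset": [0.3, -2.8, 0], "twist": [0, 0, 0], "jaw": -1}, {"offset": [0.3, -3, 0], "twist": [0, 0, 0], "jaw": -1}])

```text
time_s: 21.3
tool_pos: [0.4687, -0.0317, 0.0243]
ee_rot: [[0.994, 0.113, -0.001], [0.113, -0.994, 0.001], [-0.0, -0.002, -1.0]]
force: [-2.0, 11.8, -1.3]
gripper_width: 0.259
grip_force: 30.0
```

>>> jog_arm(rows=[{"offset": [0, -0.2, 0], "twist": [0, 0, 0], "jaw": -1}, {"offset": [0, -0.4, 0], "twist": [0, 0, 0], "jaw": -1}, {"offset": [0.1, -0.6, 0], "twist": [0, 0, 0], "jaw": -1}, {"offset": [0.1, -0.8, 0], "twist": [0, 0, 0], "jaw": -1}, {"offset": [0.1, -0.8, 0], "twist": [0, 0, 0], "jaw": -1}, {"offset": [0.1, -0.8, 0], "twist": [0, 0, 0], "jaw": -1}, {"offset": [0.1, -0.8, 0], "twist": [0, 0, 0], "jaw": -1}, {"offset": [0.1, -0.8, 0], "twist": [0, 0, 0], "jaw": -1}])

```text
time_s: 22.3
tool_pos: [0.4686, -0.0318, 0.0243]
ee_rot: [[0.994, 0.113, -0.001], [0.113, -0.994, 0.003], [-0.001, -0.003, -1.0]]
force: [-4.0, 16.9, 0.8]
gripper_width: 0.256
grip_force: 30.1
```

>>> jog_arm(rows=[{"offset": [0, -0.2, 0], "twist": [0, 0, 0], "jaw": -1}, {"offset": [0, -0.4, 0], "twist": [0, 0, 0], "jaw": -1}, {"offset": [0, -0.4, 0], "twist": [0, 0, 0], "jaw": -1}, {"offset": [0, -0.4, 0], "twist": [0, 0, 0], "jaw": -1}, {"offset": [0, -0.4, 0], "twist": [0, 0, 0], "jaw": -1}, {"offset": [0, -0.4, 0], "twist": [0, 0, 0], "jaw": -1}, {"offset": [0, -0.4, 0], "twist": [0, 0, 0], "jaw": -1}, {"offset": [0, -0.4, 0], "twist": [0, 0, 0], "jaw": -1}])

```text
time_s: 23.3
tool_pos: [0.4685, -0.0319, 0.0243]
ee_rot: [[0.994, 0.114, -0.001], [0.114, -0.994, 0.003], [-0.001, -0.003, -1.0]]
force: [-5.3, 20.1, 3.0]
gripper_width: 0.255
grip_force: 30.1
```

The wedge is tight: 20 N and no further advance. I'm backing off and returning the mallet.

>>> jog_arm(rows=[{"offset": [-0.5, 4, 0], "twist": [0, 0, 0], "jaw": -1}, {"offset": [-1.5, 12, 0], "twist": [0, 0, 0], "jaw": -1}, {"offset": [-3.5, 30, 0], "twist": [0, 0, 0], "jaw": -1}, {"offset": [-3.5, 55, 20], "twist": [0, 0, 0], "jaw": -1}, {"offset": [0, 90, 50], "twist": [0, 0, 0], "jaw": -1}, {"offset": [10, 130, 65], "twist": [0, 0, 1], "jaw": -1}, {"offset": [22, 170, 65], "twist": [0, 0, 2], "jaw": -1}, {"offset": [34, 210, 65], "twist": [0, 0, 3], "jaw": -1}])

```text
time_s: 24.3
tool_pos: [0.5032, 0.178, 0.0896]
ee_rot: [[0.986, 0.165, 0.001], [0.165, -0.986, -0.0], [0.001, 0.0, -1.0]]
force: [0.6, -1.1, -2.6]
gripper_width: 0.256
grip_force: 29.9
```

>>> jog_arm(rows=[{"offset": [13, 40, 0], "twist": [0, 0, 0.5], "jaw": -1}, {"offset": [26, 80, 0], "twist": [0, 0, 1], "jaw": -1}, {"offset": [40, 122, 0], "twist": [0, 0, 1.5], "jaw": -1}, {"offset": [40, 122, 0], "twist": [0, 0, 1.5], "jaw": -1}, {"offset": [40, 122, -20], "twist": [0, 0, 1.5], "jaw": -1}, {"offset": [40, 122, -40], "twist": [0, 0, 1.5], "jaw": -1}, {"offset": [40, 122, -45], "twist": [0, 0, 1.5], "jaw": -1}, {"offset": [40, 122, -45], "twist": [0, 0, 1.5], "jaw": -1}])

```text
time_s: 25.3
tool_pos: [0.5428, 0.298, 0.0438]
ee_rot: [[0.982, 0.19, -0.001], [0.19, -0.982, -0.0], [-0.001, 0.0, -1.0]]
force: [-0.8, -0.1, -2.6]
gripper_width: 0.263
grip_force: 29.9
```

```bash
python3 - <<'E'
from h import *
s=state(); print(s["time_s"],s["tool_pos"],s["force"]); im=get_image("scene"); cv2.imwrite("pics/s2.png",cv2.resize(im,(800,600)))
E
```

```text
25.3 [0.54280189 0.2979908  0.04381161] [-0.78669273 -0.13780428 -2.59184178]
```

View pics/s2.png

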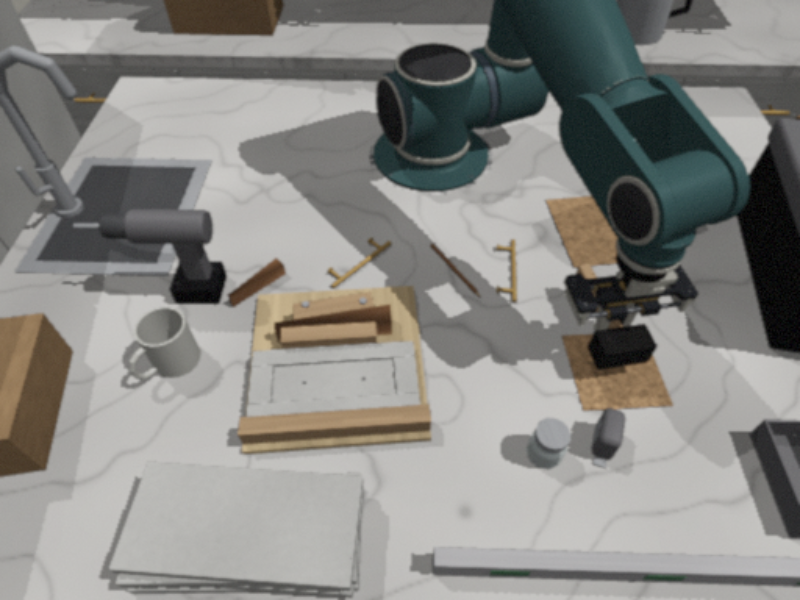

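The scene shows the wedge driven in, the bystanders where they were, and the mallet above its pad at (622,345).

>>> jog_arm(rows=[{"offset": [0, 0, -12], "twist": [0, 0, 0], "jaw": -1}, {"offset": [0, 0, -24], "twist": [0, 0, 0], "jaw": -1}, {"offset": [0, 0, -30], "twist": [0, 0, 0], "jaw": -1}, {"offset": [0, 0, -32], "twist": [0, 0, 0], "jaw": -1}, {"offset": [0, 0, -33], "twist": [0, 0, 0], "jaw": -1}, {"offset": [0, 0, -34], "twist": [0, 0, 0], "jaw": -1}, {"offset": [0, 0, -34], "twist": [0, 0, 0], "jaw": -1}, {"offset": [0, 0, -34], "twist": [0, 0, 0], "jaw": -1}])

```text
time_s: 26.35
tool_pos: [0.543, 0.2985, 0.0105]
ee_rot: [[0.982, 0.191, 0.0], [0.191, -0.982, 0.0], [0.0, -0.0, -1.0]]
force: [0.5, 0.8, -4.0]
gripper_width: 0.255
grip_force: 29.9
```

>>> jog_arm(rows=[{"offset": [0, 0, -0.6], "twist": [0, 0, 0], "jaw": -1}, {"offset": [0, 0, -1.2], "twist": [0, 0, 0], "jaw": -1}, {"offset": [0, 0, -1.2], "twist": [0, 0, 0], "jaw": -1}, {"offset": [0, 0, -1.2], "twist": [0, 0, 0], "jaw": -0.4}, {"offset": [0, 0, -1.2], "twist": [0, 0, 0], "jaw": -0.2}, {"offset": [0, 0, -1.2], "twist": [0, 0, 0], "jaw": 0.2}, {"offset": [0, 0, -1.2], "twist": [0, 0, 0], "jaw": 0.8}, {"offset": [0, 0, -1.2], "twist": [0, 0, 0], "jaw": 1}])

```text
time_s: 27.35
tool_pos: [0.543, 0.2985, 0.0091]
ee_rot: [[0.982, 0.191, 0.0], [0.191, -0.982, 0.0], [0.0, -0.0, -1.0]]
force: [-0.0, -0.6, -1.1]
gripper_width: 0.672
grip_force: 0.0
```

>>> jog_arm(rows=[{"offset": [0, 0, 0], "twist": [0, 0, 0], "jaw": 1}, {"offset": [0, 0, 0], "twist": [0, 0, 0], "jaw": 1}, {"offset": [0, 0, 10], "twist": [0, 0, 0], "jaw": 1}, {"offset": [0, 0, 30], "twist": [0, 0, 0], "jaw": 1}, {"offset": [0, 0, 60], "twist": [0, 0, 0], "jaw": 1}, {"offset": [0, 0, 100], "twist": [0, 0, 0], "jaw": 1}, {"offset": [0, 0, 140], "twist": [0, 0, 0], "jaw": 1}, {"offset": [0, 0, 180], "twist": [0, 0, 0], "jaw": 1}])

```text
time_s: 28.35
tool_pos: [0.5429, 0.2985, 0.1923]
ee_rot: [[0.982, 0.191, 0.002], [0.191, -0.982, 0.001], [0.002, -0.0, -1.0]]
force: [0.2, 0.7, -0.7]
gripper_width: 1.004
grip_force: 0.0
```

```bash
python3 - <<'E'
from h import *
s=state(); print(s["time_s"],s["tool_pos"],s["force"],s["gripper_width"]); im=get_image("wrist"); cv2.imwrite("pics/w5.png",cv2.resize(im,(800,600)))
E
```

```text
28.35 [0.54288382 0.29846159 0.19232252] [ 0.18633303  0.65935905 -0.67289388] 1.0043259209785942
```

View pics/w5.png

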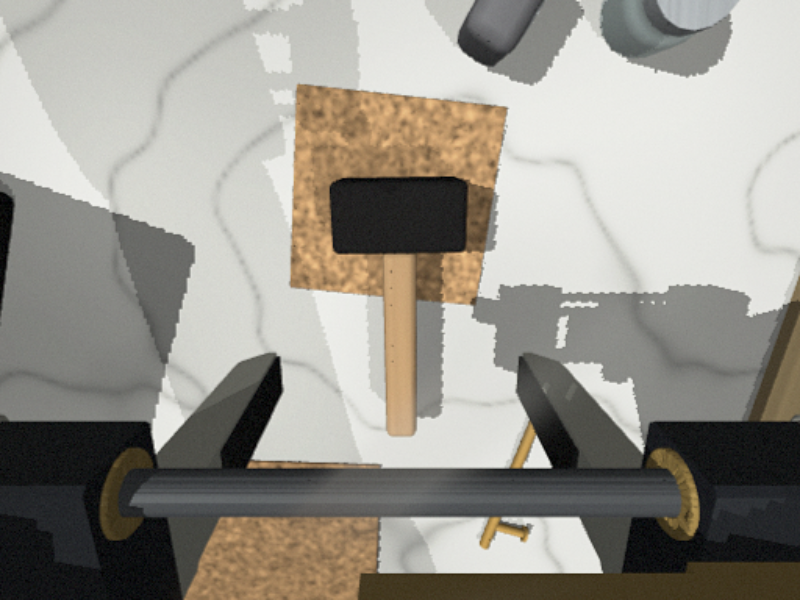

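The mallet lies flat and centred on its pad, head at (398,215), and the gripper is clear.

```bash
python3 -c "
from workcell import *
print(finish_job())"
```

```text
the job is handed in; nothing more can be done
None
```

The job is handed in: the wedge was driven until it stopped advancing, at about 20 N of push, and the mallet lies released on its cork pad at about 28 s; the verdict was not shown.

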